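Make up two axis-drive kits

TASK

Make up the two axis-drive kits from the parts on the bench mat: the tray with three compartments gets the long stepper motor, the shaft coupling and the bearing block, and the tray with two compartments gets the short stepper motor and the knurled knob. Each motor goes in the largest compartment of its tray and every other part in a smaller compartment of its own; set the parts down rather than dropping them, flat on the tray's floor and the same way up as they are now. Leave the wooden blank, the screwdriver and the vice where they are.

Things in the scene. Friction and masses are not known exactly. Their poses are not given: they have to be found in the camera images.
- motor_long: The longer of two stepper motors, lying on its side on a green mat whose top is 3 mm above the table: square body 42 mm wide (along its y), 42 mm high and 60 mm long (along its x), black in the middle with bare aluminium end caps; a shaft (5 mm thick, 21 mm above the underside) stands out 24 mm at the +x end. About 0.4 kg. Origin: centre of the underside of the body without the shaft, z up.
- motor_short: The shorter of two stepper motors, lying on its side on the same mat: the same in all but length, its body is 34 mm long (along its x), 42 mm wide and 42 mm high; shaft 5 mm thick, standing out 24 mm at the +x end. About 0.2 kg. Origin: centre of the underside of the body without the shaft, z up.
- coupling: Shaft coupling standing on its end on the same mat: aluminium cylinder, diameter 25 mm, height 34 mm, with a black band round its middle and a bore on top. Origin: centre of the underside, z up.
- bearing: Pillow-block bearing standing on its foot on the same mat: aluminium, 16 mm thick (along its x, two flat faces), foot 56 mm long (along its y) and 7 mm high, round housing 30 mm wide in the middle, 32 mm high in all. Origin: centre of the underside, z up.
- knob: Knurled hand knob standing on the same mat: black, round, diameter 37 mm and 26 mm high, with a boss of 20 mm diameter on top, 34 mm high in all. Origin: centre of the underside, z up.
- tray3: Grey moulded kit tray (light rims, darker floor) with three compartments, 124 mm (its x) by 170 mm (its y), fixed on the table. Compartment floors 3 mm, all rims and ribs 12 mm above the table (9 mm deep). In its frame: the largest compartment is centred at x 0, y +47 mm and measures 116 mm along x by 68 mm along y; the two smaller ones are centred at x +31 and x -31 mm, both y -41 mm, each 54 mm along x by 80 mm along y. Origin: centre of the underside, z up.
- tray2: Grey moulded kit tray (light rims, darker floor) with two compartments, 92 mm (its x) by 150 mm (its y), fixed on the table. Floors 3 mm, rims and ribs 12 mm above the table. In its frame: the larger compartment is centred at x 0, y +37 mm and measures 84 mm along x by 68 mm along y; the smaller is centred at x 0, y -41 mm, 58 mm along x by 60 mm along y. Origin: centre of the underside, z up.
- blank: Bystander: plain pine blank, 88 mm (its x) by 40 mm (its y) by 26 mm high, lying among the parts on the mat. Origin: centre of the underside.
- screwdriver: Bystander: screwdriver, 190 mm long, lying on the table beyond the mat. Its length runs along its x.
- vice: Bystander: low aluminium machine vice with a round screw handle, about 225 mm long (its x), 70 mm wide and 52 mm high, on the table beyond the trays. Origin on its underside.

How it is judged:
By the outcome, as a careful person would: the job done as asked, in the order asked, and still so for the second after the job is handed in, with the robot touching nothing.
It also fails if it takes over 136 s, if anything falls off the work surface, if the arm or the gripper's body presses on something with over 40 N, if the wrist force passes 120 N, or if a joint passes its speed limit or range.

ROBOT

A 6-joint arm with a two-finger parallel gripper is mounted at the origin on the work surface. World frame = base frame: x ahead of the robot, y to its left, z up, the work surface at z = 0. Lengths are in mm, angles in degrees, forces in N, time in s.
With the tool pointing down it reaches from about 300 to 850 mm from the base axis. Payload 4.2 kg.
Tool frame: the origin (TCP) lies midway between the tips of the shut fingers; the grasp point (between the pads) lies 19 mm behind it (env.grip_point_offset is the distance from the TCP to the grasp point, in mm); z points along the fingers, x is the direction in which the jaws open and shut, and the axes are right-handed (so a half turn about z gives the same grasp; the last joint's range is limited). The gripper opens to 91 mm and grips with 3 to 60 N. Pads are 32 mm wide; open, the fingers measure 118 mm over their backs; the gripper's body (76 mm by 178 mm) begins 60 mm behind the grasp point.
Start: joints at [-1.146, 18.312, 89.639, -0, 72.044, -1.146], TCP at [575.016, 0, 213.976] pointing down, gripper open.
Joint ranges: [-177.97, 177.97], [-48.28, 115.42], [12.27, 149.76], [-77.06, 257.06], [2.81, 150.46], [-146.56, 146.56]. Speed limits (degrees/s): [147.25, 147.25, 180, 180, 180, 180].

INTERFACE

Orientations are given as [roll, pitch, yaw] about the fixed x, y, z axes, in that order (R = Rz(yaw) Ry(pitch) Rx(roll)).
In Python, from workcell import env gives the robot as it stands.
- The arm moves only by the shell command python3 -m pendant 'ROWS' [FORCE]. ROWS is JSON, a list of rows, each an object with "xyz": the shift along the tool's x, y, z in m, a list of three; "roll": the turn about the tool's z in degrees; "jaw": the closure, from 0 (fully open) to 1 (shut). A call has exactly 8 rows; each row is the pose to reach, as a shift and turn from the pose commanded when the call began, along the tool's axes at that moment; what a row does not reach only later rows make up. A row lasts 1/8 s, in which the tool goes at most 62.5 mm and 10.7 degrees, less where a joint would pass 70% of its speed; a pose out of reach is approached as far as the arm can. A call with a gripper value outside its range is refused whole. The fingers move at their own pace and stop on an object; FORCE is the grip in N (left out, the last holds). Time passes only in rows, so rows that repeat a pose let the fingers close, or fill a call up. It gives the time, the measured TCP pose, the force and the opening at its end, in the units of the state.
- env.state(): the state, without advancing time (a new reading comes with each control period).
- env.grab_frame(name): name is "scene" or "side" or "wrist"; returns (picture, depth): 420x560x3 uint8, blue, green, red; 420x560 float32, mm along the optical axis (not along the pixel's ray), 0 where there is no reading.
- env.camera_params(name): a dict with "camera_matrix" (3x3 intrinsics, pixels), "cam_to_world" (4x4, takes a point from camera to world coordinates); the wrist camera has in their place "hand_eye" (4x4, takes a point from camera to tool coordinates, whose origin is the TCP and whose axes are the tool frame's). Camera axes: x right, y up, looking along -z (the intrinsics and any distortion apply to the point x, -y, -z); pixel columns grow to the right and rows downward; lengths in mm; the calibration is good to about 2 mm. A picture is of the moment at which its call begins: read the wrist's pose just before it. camera_params takes no time and is no camera call.
- env.job_done(): hands the job in, once; it reports no verdict.
The state is a dict: "time_s": time; "qpos": joint angles; "qvel": joint speeds; "effort": joint torques, N m; "ee_pos": TCP position; "ee_rot": TCP orientation; "force": force on the tool from outside, world axes, zero at the start; "torque": the same for the moment, N m; "gripper_width": finger opening in mm.
Only numpy, scipy, OpenCV 4.12 (cv2) and the standard library are available. Lean on these libraries where they do the work, as an engineer would, in place of code of your own. Each camera call takes 0.05 s, during which the arm holds its last target. There are 200 camera calls.

## Working session

There is one attempt and no reset: what is moved stays moved. The work goes in short steps, Python scripts to look and compute and a shell command to move; the robot and the scene stay as the last step left them, time stands still between calls to the robot, and variables do not carry over. Pictures are saved under pics/ and viewed, about 12 in all and at most 16, crops included, and the job is handed in when it is done.

```bash
ls; mkdir -p pics; python3 - <<'E'
from workcell import env
import cv2,json
s=env.state(); print(s)
for n in("scene","side","wrist"):
    p,d=env.grab_frame(n); cv2.imwrite(f"pics/{n}0.png",p); import numpy as np; np.save(f"pics/{n}0.npy",d)
    print(n,env.camera_params(n))
E
```

```text
pics
{'time_s': 0.0, 'qpos': array([-1.14815693e+00,  1.83500705e+01,  8.97058799e+01, -6.93693734e-04,
        7.20449558e+01, -1.14689438e+00]), 'qvel': array([ 0.01785984, -0.02931178, -0.08345132,  0.02549993, -0.08795818,
       -0.01605973]), 'effort': array([-5.01459035e-04, -4.12465632e+01, -2.31973493e+01,  7.28826877e-02,
        4.58198413e-02, -1.41870069e-04]), 'ee_pos': array([ 5.74489482e+02, -1.53616068e-02,  2.13139604e+02]), 'ee_rot': array([-1.79998640e+02,  1.00899200e-01, -1.04692303e-03]), 'force': array([-0.61628905, -0.53753975, -0.27457419]), 'torque': array([ 0.0134177 ,  0.00791907, -0.03770532]), 'gripper_width': 91.51749516673912}
scene {'camera_matrix': array([[506.83834261,   0.        , 279.85595776],
       [  0.        , 506.83834261, 211.11323114],
       [  0.        ,   0.        ,   1.        ]]), 'cam_to_world': array([[ 7.16350878e-01, -5.49901593e-01,  4.29476027e-01,
         1.06174285e+03],
       [ 6.97618026e-01,  5.52950831e-01, -4.55603412e-01,
        -4.80368098e+02],
       [ 1.30579159e-02,  6.25982122e-01,  7.79728077e-01,
        
[... 473 characters left out ...]
   [ 1.96135614e-02,  8.14519748e-01,  5.79804181e-01,
         6.11972587e+02],
       [ 0.00000000e+00,  0.00000000e+00,  0.00000000e+00,
         1.00000000e+00]])}
wrist {'camera_matrix': array([[358.7946914 ,   0.        , 279.87668938],
       [  0.        , 358.7946914 , 211.51237728],
       [  0.        ,   0.        ,   1.        ]]), 'hand_eye': array([[ 9.99999950e-01,  7.78861940e-05,  3.07676411e-04,
         5.13557282e-01],
       [ 1.50745088e-04, -9.69652864e-01, -2.44485788e-01,
        -6.88646093e+01],
       [ 2.79297246e-04,  2.44485822e-01, -9.69652827e-01,
        -1.70753469e+02],
       [ 0.00000000e+00,  0.00000000e+00,  0.00000000e+00,
         1.00000000e+00]])}
```

View pics/scene0.png

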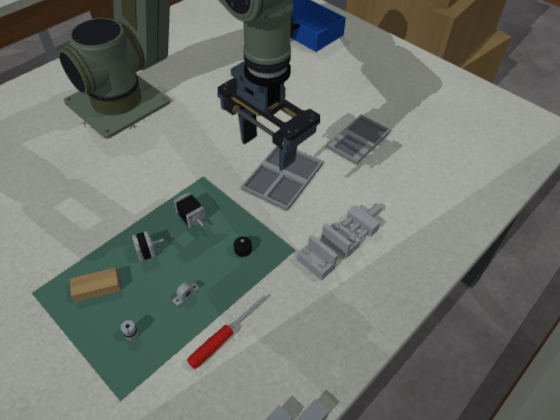

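View pics/side0.png

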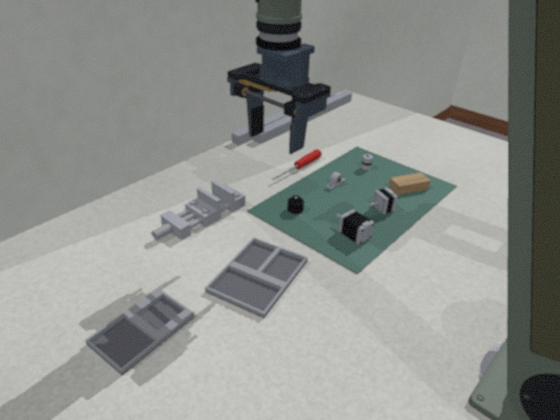

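The scene picture shows the long motor at (190,210), short motor (147,246), bearing (185,292), knob (243,246), coupling (128,328), blank (95,285), tray3 at (284,176) and tray2 at (360,139). The side view confirms the layout.

```bash
cat > h.py <<'E'
import numpy as np, cv2
from scipy.spatial.transform import Rotation as R
from workcell import env
def pose(n,s=None):
    c=env.camera_params(n)
    if n!="wrist": return c["camera_matrix"],c["cam_to_world"]
    T=np.eye(4);T[:3,:3]=R.from_euler("xyz",s["ee_rot"],degrees=True).as_matrix();T[:3,3]=s["ee_pos"]
    return c["camera_matrix"],T@c["hand_eye"]
def cloud(d,K,T):
    v,u=np.mgrid[:d.shape[0],:d.shape[1]]
    P=np.stack([(u-K[0,2])/K[0,0]*d,-(v-K[1,2])/K[1,1]*d,-d],-1)
    return P@T[:3,:3].T+T[:3,3]
def ray(uv,z,K,T):
    uv=np.asarray(uv,float).reshape(-1,2)
    r=np.c_[(uv[:,0]-K[0,2])/K[0,0],-(uv[:,1]-K[1,2])/K[1,1],-np.ones(len(uv))]@T[:3,:3].T
    return T[:3,3]+r*((z-T[2,3])/r[:,2])[:,None]
def blobs(P,d,zmin,zmax,amin=40,lim=None):
    m=((P[...,2]>zmin)&(P[...,2]<zmax)&(d>0))
    if lim: m&=(P[...,0]>lim[0])&(P[...,0]<lim[1])&(P[...,1]>lim[2])&(P[...,1]<lim[3])
    m=m.astype(np.uint8)
    n,l,st,c=cv2.connectedComponentsWithStats(m,connectivity=4)
    for i in range(1,n):
        if st[i,4]<amin: continue
        Q=P[l==i]; r=cv2.minAreaRect(Q[:,:2].astype(np.float32))
        print("px",c[i].round(),"n",st[i,4],"xy",np.round(r[0],1),"size",np.round(r[1],1),"ang",round(r[2],1),"zmax",np.percentile(Q[:,2],98).round(1))
E
python3 - <<'E'
from h import *
for n in("scene","side"):
    d=np.load(f"pics/{n}0.npy");K,T=pose(n);P=cloud(d,K,T)
    print(n);
    m=(abs(P[...,2])<8)&(d>0); print("table z",np.median(P[m][:,2]))
    blobs(P,d,11,60,30,(250,900,-500,600))
    img=cv2.imread(f"pics/{n}0.png")
    # trays: dark grey low-sat contours via ray on z=12
    for name,lim in (("trays",(250,900,0,600)),):
        g=cv2.cvtColor(img,cv2.COLOR_BGR2GRAY); X=ray(np.stack(np.meshgrid(np.arange(560),np.arange(420)),-1),12,K,T).reshape(420,560,3)
        m=((g<140)&(X[...,0]>lim[0])&(X[...,0]<lim[1])&(X[...,1]>lim[2])&(X[...,1]<lim[3])).astype(np.uint8)
        cs,_=cv2.findContours(m,cv2.RETR_EXTERNAL,cv2.CHAIN_APPROX_NONE)
        for c in cs:
            if cv2.contourArea(c)>400:
                r=cv2.minAreaRect(ray(c,12,K,T)[:,:2].astype(np.float32)); print("tray",c.reshape(-1,2).mean(0).round(),np.round(r[0],1),np.round(r[1],1),round(r[2],1))
E
```

```text
scene
table z -0.1945925318633499
px [368. 147.] n 36 xy [592.1 328. ] size [17.6 35.9] ang 6.6 zmax 15.1
px [266. 164.] n 49 xy [455.6 115.2] size [28.9 26.9] ang 20.4 zmax 14.5
px [290. 175.] n 33 xy [523.  125.8] size [24.8 14.1] ang 4.4 zmax 14.7
px [189. 209.] n 680 xy [ 455.9 -115.4] size [43.6 86.6] ang 81.8 zmax 47.2
px [338. 240.] n 2556 xy [726.2  78.4] size [227.2  71.8] ang 88.5 zmax 52.8
px [144. 245.] n 476 xy [ 456.8 -231.4] size [58.8 43.6] ang 70.2 zmax 47.6
px [242. 246.] n 271 xy [593.1 -96.3] size [37.3 36.3] ang 38.1 zmax 38.8
px [ 94. 284.] n 1050 xy [ 454.3 -360.4] size [88.3 43.9] ang 61.7 zmax 31.2
px [184. 291.] n 206 xy [ 592.6 -246.3] size [37.2 19.5] ang 86.6 zmax 35.9
px [215. 341.] n 883 xy [ 708.9 -238.5] size [ 26.7 189.5] ang 1.8 zmax 27.1
px [128. 329.] n 230 xy [ 584.1 -371.3] size [24.  25.4] ang 86.8 zmax 38.9
px [278. 414.] n 195 xy [ 887.7 -292.8] size [32.2 24.1] ang 89.5 zmax 32.5
tray [347. 232.] [721.2 103.6] [209.2  91. ] 88.1
tray [322. 131.] [449.8 306.3] [587.2 399.6] 90.0
side
table z 0.1265249069631409
px [274. 128.] n 353 xy [ 884.9 
[... 732 characters left out ...]
74. 253.] n 63 xy [513.7  61.9] size [12.6 49.5] ang 10.7 zmax 14.2
px [280. 282.] n 98 xy [457.3 108.5] size [35.5 35.4] ang 3.3 zmax 14.0
px [155. 316.] n 947 xy [553.6 321.3] size [ 93.8 100.8] ang 4.4 zmax 14.2
px [270. 304.] n 61 xy [430.8 162.8] size [ 7.3 55.8] ang 8.1 zmax 14.3
px [ 98. 347.] n 127 xy [558.  418.8] size [22.1 76.2] ang 76.8 zmax 14.1
px [150. 346.] n 35 xy [506.3 360.6] size [ 4.7 23.5] ang 6.1 zmax 13.7
px [133. 360.] n 33 xy [503.5 394.4] size [ 5.2 17.7] ang 2.8 zmax 14.1
tray [143. 329.] [546.3 349.4] [107.1 153.3] 3.8
tray [261. 282.] [497.8 126. ] [126.3 178. ] 13.0
tray [255. 254.] [542.7  87.4] [55.9 81.3] 13.5
tray [193. 217.] [738.1  98.6] [125.2 197.3] 0.2
```

View pics/wrist0.png

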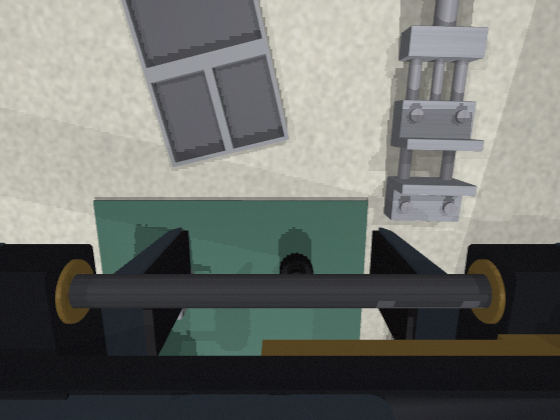

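The wrist view shows tray3 with its small compartments toward the robot's right and the vice at the upper right. The parts are roughly located. Next I look closely at each tray with the wrist camera.

```bash
python3 -m pendant '[{"xyz":[-0.02,-0.03,-0.03],"roll":0,"jaw":0},{"xyz":[-0.04,-0.06,-0.06],"roll":0,"jaw":0},{"xyz":[-0.06,-0.1,-0.09],"roll":0,"jaw":0},{"xyz":[-0.06,-0.1,-0.09],"roll":0,"jaw":0},{"xyz":[-0.06,-0.1,-0.09],"roll":0,"jaw":0},{"xyz":[-0.06,-0.1,-0.09],"roll":0,"jaw":0},{"xyz":[-0.06,-0.1,-0.09],"roll":0,"jaw":0},{"xyz":[-0.06,-0.1,-0.09],"roll":0,"jaw":0}]' 30
cat > look.py <<'E'
import sys,pickle
from h import *
n=sys.argv[1]; s=env.state(); p,d=env.grab_frame("wrist")
cv2.imwrite(f"pics/{n}.png",p); pickle.dump((s,p,d),open(f"pics/{n}.pkl","wb")); print(s["time_s"],s["ee_pos"].round(1),s["ee_rot"].round(1))
E
python3 look.py w1
python3 -m pendant '[{"xyz":[0.01,-0.04,0],"roll":0,"jaw":0},{"xyz":[0.02,-0.09,0],"roll":0,"jaw":0},{"xyz":[0.03,-0.14,0],"roll":0,"jaw":0},{"xyz":[0.03,-0.19,0],"roll":0,"jaw":0},{"xyz":[0.03,-0.2,0],"roll":0,"jaw":0},{"xyz":[0.03,-0.2,0],"roll":0,"jaw":0},{"xyz":[0.03,-0.2,0],"roll":0,"jaw":0},{"xyz":[0.03,-0.2,0],"roll":0,"jaw":0}]'
python3 look.py w2
python3 - <<'E'
import cv2,numpy as np
a,b=[cv2.imread(f"pics/{n}.png") for n in("w1","w2")]
cv2.imwrite("pics/w12.png",cv2.resize(np.vstack([a[:260],b[:260]]),None,fx=1.15,fy=1.15))
E
```

```text
time_s: 1.15
ee_pos: [515.1, 99.5, 303.4]
ee_rot: [180.0, 0.1, -0.1]
force: [-0.0, -0.4, -0.3]
gripper_width: 91.2
1.15 [515.1  99.5 303.4] [ 1.8e+02  1.0e-01 -1.0e-01]
time_s: 2.2
ee_pos: [545.2, 298.7, 304.4]
ee_rot: [180.0, -0.0, -0.1]
force: [0.6, -0.0, -0.2]
gripper_width: 91.5
2.2 [545.2 298.7 304.4] [ 1.8e+02 -0.0e+00 -1.0e-01]
```

View pics/w12.png

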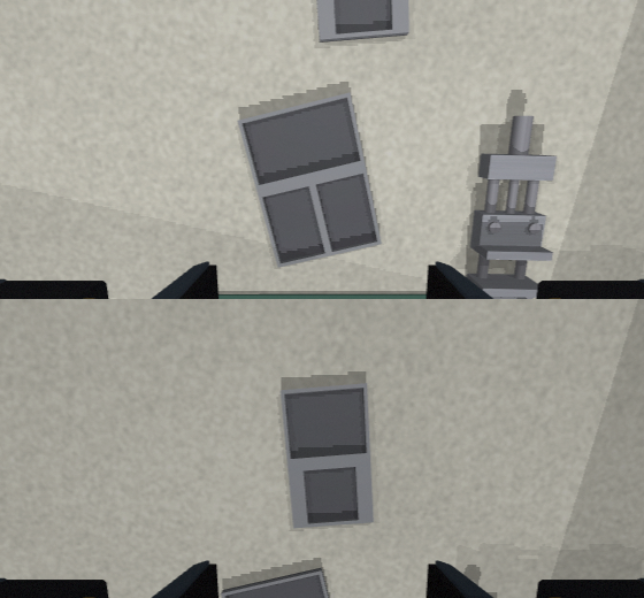

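The picture shows both trays with their large compartments on the +y side: tray3 around (310,180), tray2 around (325,455) in the composite. Now their poses.

```bash
python3 - <<'E'
from h import *
import pickle
for n,roi in(("w1",(180,60,340,240)),("w2",(220,50,340,210))):
    s,p,d=pickle.load(open(f"pics/{n}.pkl","rb"));K,T=pose("wrist",s)
    g=cv2.cvtColor(p,cv2.COLOR_BGR2GRAY); x0,y0,x1,y1=roi
    if n=="w1":print(g[150,200:340:4])
    else: print(g[100,240:330:4],g[60:210:4,290])
    for th,nm in((90,"dark"),):
        m=np.zeros_like(g); m[y0:y1,x0:x1]=(g[y0:y1,x0:x1]<th)
        m=cv2.morphologyEx(m,cv2.MORPH_OPEN,np.ones((3,3)))
        cs,_=cv2.findContours(m,cv2.RETR_EXTERNAL,cv2.CHAIN_APPROX_NONE)
        for c in cs:
            if cv2.contourArea(c)<300: continue
            r=cv2.minAreaRect(ray(c,12,K,T)[:,:2].astype(np.float32)); print(n,nm,c.reshape(-1,2).mean(0).round(),np.round(r[0],1),np.round(r[1],1),round(r[2],1))
E
```

```text
[177 181 185 183 162 138  59  90  64  66  65  66  64  66  65  68  66  98
 137 136 138 137 137 137 138 137 138 137 137 131 175 189 190 183 185]
w1 dark [255. 195.] [483.1  72.9] [53.3 79.5] 13.4
w1 dark [300. 181.] [543.3  87.1] [53.1 79.1] 13.4
w1 dark [263. 122.] [492.9 165.6] [114.8  67.2] 13.3
[163 144 112  74  80  80  79  79  81  80  80  80  80  80  80  81  80  80
  81  64 136 148 163] [165 163 116 125 124  65  80  81  79  80  80  80  80  79  80  78  79  56
  58 104 122 119  64  76  79  77  78  75  76  74  76  76  56  61 123 164
 161 164]
w2 dark [288. 170.] [555.8 305.1] [57.9 59.8] 4.4
w2 dark [284. 108.] [550.  382.8] [83.7 67.5] 4.3
```

Tray sizes match the specification (tray3 yaw 13.4°, tray2 yaw 4.35°). I move to hover above the long motor.

```bash
python3 -m pendant '[{"xyz":[-0.013,0.05,0.01],"roll":-10,"jaw":0},{"xyz":[-0.026,0.105,0.03],"roll":-20,"jaw":0},{"xyz":[-0.039,0.16,0.05],"roll":-30,"jaw":0},{"xyz":[-0.052,0.215,0.07],"roll":-41,"jaw":0},{"xyz":[-0.065,0.27,0.09],"roll":-51,"jaw":0},{"xyz":[-0.078,0.325,0.11],"roll":-61,"jaw":0},{"xyz":[-0.091,0.375,0.13],"roll":-72,"jaw":0},{"xyz":[-0.103,0.41,0.15],"roll":-82,"jaw":0}]'
python3 look.py m1; python3 - <<'E'
from h import *
import pickle
s,p,d=pickle.load(open("pics/m1.pkl","rb"));K,T=pose("wrist",s);P=cloud(d,K,T)
blobs(P,d,15,60,200); blobs(P,d,35,60,200)
E
```

```text
time_s: 3.25
ee_pos: [442.3, -110.4, 155.1]
ee_rot: [179.9, 0.0, 79.6]
force: [0.5, 0.7, 0.8]
gripper_width: 91.0
3.25 [ 442.3 -110.4  155.1] [179.9   0.   79.6]
px [279. 207.] n 3954 xy [ 455.2 -112.9] size [42. 85.] ang 82.0 zmax 47.5
px [132. 235.] n 2153 xy [ 450.3 -237.9] size [37.4 42.2] ang 67.3 zmax 47.6
px [ 12. 240.] n 201 xy [ 433.7 -351.4] size [30.7  2.3] ang 60.5 zmax 28.9
px [325. 334.] n 337 xy [579.1 -90.8] size [33.3 12.4] ang 82.6 zmax 29.6
px [279. 207.] n 3711 xy [ 443.3 -111.2] size [42. 61.] ang 82.0 zmax 47.5
px [129. 238.] n 1736 xy [ 450.  -238.7] size [35.7 42.2] ang 67.3 zmax 47.7
```

View pics/m1.png

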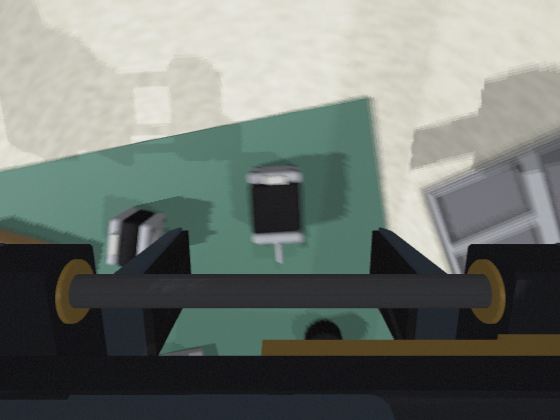

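The wrist view shows the long motor centred at (279,207) with its shaft at (280,255), and the short motor at (132,235). I descend and grip.

```bash
python3 -m pendant '[{"xyz":[-0.001,0.0015,0.03],"roll":0,"jaw":0},{"xyz":[-0.001,0.0015,0.06],"roll":0,"jaw":0},{"xyz":[-0.001,0.0015,0.09],"roll":0,"jaw":0},{"xyz":[-0.001,0.0015,0.115],"roll":0,"jaw":0},{"xyz":[-0.001,0.0015,0.13],"roll":0,"jaw":0},{"xyz":[-0.001,0.0015,0.137],"roll":0,"jaw":0},{"xyz":[-0.001,0.0015,0.137],"roll":0,"jaw":0},{"xyz":[-0.001,0.0015,0.137],"roll":0,"jaw":0}]'
python3 -m pendant '[{"xyz":[0,0,0],"roll":0,"jaw":1},{"xyz":[0,0,0],"roll":0,"jaw":1},{"xyz":[0,0,0],"roll":0,"jaw":1},{"xyz":[0,0,0],"roll":0,"jaw":1},{"xyz":[0,0,0],"roll":0,"jaw":1},{"xyz":[0,0,0],"roll":0,"jaw":1},{"xyz":[0,0,0],"roll":0,"jaw":1},{"xyz":[0,0,0],"roll":0,"jaw":1}]' 35
```

```text
time_s: 4.3
ee_pos: [444.7, -109.6, 18.7]
ee_rot: [179.9, 0.0, 79.4]
force: [-0.1, -0.3, -0.9]
gripper_width: 91.5
time_s: 5.3
ee_pos: [443.9, -109.5, 18.0]
ee_rot: [-180.0, 0.0, 79.4]
force: [-1.2, -1.9, 0.4]
gripper_width: 42.1
```

Gripped at 42 mm (the motor's width). I write a small calculator for the shifts, then lift and carry.

```bash
cat > go.py <<'E'
import sys
from h import *
x,y,z,w=map(float,sys.argv[1:5]); s=env.state()
M=R.from_euler("xyz",s["ee_rot"],degrees=True).as_matrix()
print("shift m",(M.T@(np.array([x,y,z])-s["ee_pos"])/1000).round(4),"roll",round(-((w-s["ee_rot"][2]+180)%360-180),1))
E
python3 go.py 481 163 118 103.4
python3 -m pendant '[{"xyz":[0,0,-0.01],"roll":0,"jaw":1},{"xyz":[0,0,-0.03],"roll":0,"jaw":1},{"xyz":[0,0,-0.06],"roll":0,"jaw":1},{"xyz":[0.01,0,-0.09],"roll":-2,"jaw":1},{"xyz":[0.04,-0.001,-0.1],"roll":-5,"jaw":1},{"xyz":[0.08,-0.003,-0.1],"roll":-9,"jaw":1},{"xyz":[0.12,-0.005,-0.1],"roll":-13,"jaw":1},{"xyz":[0.15,-0.007,-0.1],"roll":-17,"jaw":1}]'
python3 go.py 481 163 118 103.4; python3 go.py 481 163 18 103.4
```

```text
shift m [ 0.2746 -0.0137 -0.1001] roll -24.0
time_s: 6.3
ee_pos: [464.7, 41.2, 118.3]
ee_rot: [180.0, -0.0, 96.5]
force: [0.1, -0.8, -2.8]
gripper_width: 42.0
shift m [0.1192 0.0301 0.0004] roll -6.9
shift m [0.1191 0.03   0.1004] roll -6.9
```

```bash
python3 -m pendant '[{"xyz":[0.03,0.008,0],"roll":-2,"jaw":1},{"xyz":[0.06,0.015,0],"roll":-4,"jaw":1},{"xyz":[0.09,0.023,0],"roll":-6,"jaw":1},{"xyz":[0.112,0.029,0.01],"roll":-7,"jaw":1},{"xyz":[0.119,0.03,0.03],"roll":-7,"jaw":1},{"xyz":[0.119,0.03,0.06],"roll":-7,"jaw":1},{"xyz":[0.119,0.03,0.075],"roll":-7,"jaw":1},{"xyz":[0.119,0.03,0.08],"roll":-7,"jaw":1}]'
python3 go.py 481 163 18 103.4; python3 look.py t1
```

```text
time_s: 7.3
ee_pos: [481.1, 160.9, 37.4]
ee_rot: [-179.9, -0.0, 103.4]
force: [0.2, -0.0, -3.3]
gripper_width: 41.9
shift m [0.0021 0.0005 0.0194] roll -0.0
7.3 [481.1 160.9  37.4] [-179.9   -0.   103.4]
```

View pics/t1.png

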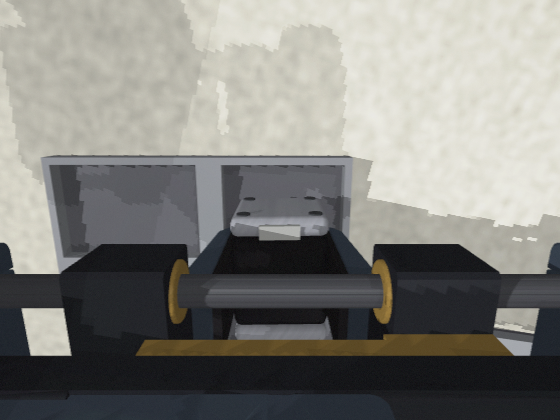

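The motor (232–330, row 200–240) is over the large compartment (220–350) and squared to it. I lower it, release and raise.

```bash
python3 -m pendant '[{"xyz":[0.002,0.0005,0.005],"roll":0,"jaw":1},{"xyz":[0.002,0.0005,0.01],"roll":0,"jaw":1},{"xyz":[0.002,0.0005,0.014],"roll":0,"jaw":1},{"xyz":[0.002,0.0005,0.017],"roll":0,"jaw":1},{"xyz":[0.002,0.0005,0.019],"roll":0,"jaw":1},{"xyz":[0.002,0.0005,0.0195],"roll":0,"jaw":1},{"xyz":[0.002,0.0005,0.0195],"roll":0,"jaw":1},{"xyz":[0.002,0.0005,0.0195],"roll":0,"jaw":1}]'
```

```text
time_s: 8.35
ee_pos: [481.6, 163.0, 18.6]
ee_rot: [180.0, -0.0, 103.4]
force: [-0.6, 0.3, -3.1]
gripper_width: 42.0
```

```bash
python3 -m pendant '[{"xyz":[0,0,0.0005],"roll":0,"jaw":1},{"xyz":[0,0,0.001],"roll":0,"jaw":1},{"xyz":[0,0,0.0013],"roll":0,"jaw":1},{"xyz":[0,0,0.0013],"roll":0,"jaw":1},{"xyz":[0,0,0.0013],"roll":0,"jaw":1},{"xyz":[0,0,0.0013],"roll":0,"jaw":1},{"xyz":[0,0,0.0013],"roll":0,"jaw":1},{"xyz":[0,0,0.0013],"roll":0,"jaw":1}]'
```

```text
time_s: 9.35
ee_pos: [481.6, 163.1, 18.0]
ee_rot: [180.0, 0.0, 103.4]
force: [-1.6, -0.6, 5.7]
gripper_width: 41.8
```

Contact felt (force rose by 9 N). I open and raise, then go toward the coupling.

```bash
python3 -m pendant '[{"xyz":[0,0,0],"roll":0,"jaw":0.35},{"xyz":[0,0,0],"roll":0,"jaw":0.35},{"xyz":[0,0,0],"roll":0,"jaw":0.35},{"xyz":[0,0,0],"roll":0,"jaw":0.35},{"xyz":[0,0,-0.01],"roll":0,"jaw":0.35},{"xyz":[0,0,-0.04],"roll":0,"jaw":0.35},{"xyz":[0,0,-0.08],"roll":0,"jaw":0.35},{"xyz":[0,0,-0.12],"roll":0,"jaw":0.35}]'
python3 go.py 582 -369 145 80
```

```text
time_s: 10.35
ee_pos: [481.4, 163.0, 139.0]
ee_rot: [180.0, 0.0, 103.4]
force: [-0.3, -0.4, -0.0]
gripper_width: 59.8
shift m [-0.5408 -0.0252 -0.006 ] roll 23.4
```

```bash
python3 -m pendant '[{"xyz":[-0.05,-0.002,-0.01],"roll":3,"jaw":0.2},{"xyz":[-0.11,-0.005,-0.01],"roll":6,"jaw":0.2},{"xyz":[-0.17,-0.008,-0.01],"roll":9,"jaw":0.2},{"xyz":[-0.23,-0.011,-0.01],"roll":12,"jaw":0.2},{"xyz":[-0.29,-0.014,-0.01],"roll":15,"jaw":0.2},{"xyz":[-0.35,-0.017,-0.01],"roll":18,"jaw":0.2},{"xyz":[-0.41,-0.02,-0.01],"roll":21,"jaw":0.2},{"xyz":[-0.47,-0.022,-0.01],"roll":23,"jaw":0.2}]'
python3 go.py 582 -369 145 80
python3 - <<'E'
from h import *
p,d=env.grab_frame("scene"); cv2.imwrite("pics/s2.png",p)
K,T=pose("scene"); P=cloud(d,K,T); blobs(P,d,20,60,60,(400,620,0,250))
E
python3 look.py c0; python3 - <<'E'
from h import *
import pickle
s,p,d=pickle.load(open("pics/c0.pkl","rb"));K,T=pose("wrist",s);P=cloud(d,K,T)
blobs(P,d,15,60,200)
E
```

```text
time_s: 11.35
ee_pos: [569.0, -301.3, 148.1]
ee_rot: [179.9, 0.0, 80.3]
force: [1.6, 0.1, 1.5]
gripper_width: 72.8
shift m [-0.0645  0.0243  0.0031] roll 0.3
px [289. 154.] n 534 xy [493.5 161.9] size [84.3 46.7] ang 14.2 zmax 47.2
11.4 [ 570.4 -309.4  147.7] [179.7   0.4  80.1]
px [351.  33.] n 3592 xy [ 455.5 -228.2] size [58.4 41.8] ang 67.7 zmax 48.0
px [191.  66.] n 6604 xy [ 452.9 -358. ] size [88.1 40.1] ang 61.3 zmax 30.4
px [538. 185.] n 1768 xy [591.8 -97.1] size [30.3 37.4] ang 85.8 zmax 38.1
px [359. 214.] n 877 xy [ 590.7 -245.2] size [29.9 17.7] ang 89.9 zmax 35.8
px [216. 229.] n 772 xy [ 582.  -366.6] size [24.9 20.8] ang 10.2 zmax 38.2
px [332. 333.] n 1095 xy [ 700.2 -289.4] size [82. 14.] ang 83.0 zmax 25.6
```

Long motor sits at its target at the same height as on the mat. On to the coupling.

```bash
python3 -m pendant '[{"xyz":[-0.03,0.012,0.005],"roll":0,"jaw":0.2},{"xyz":[-0.055,0.022,0.01],"roll":0,"jaw":0.2},{"xyz":[-0.058,0.021,0.013],"roll":0,"jaw":0.2},{"xyz":[-0.058,0.021,0.013],"roll":0,"jaw":0.2},{"xyz":[-0.058,0.021,0.013],"roll":0,"jaw":0.2},{"xyz":[-0.058,0.021,0.013],"roll":0,"jaw":0.2},{"xyz":[-0.058,0.021,0.013],"roll":0,"jaw":0.2},{"xyz":[-0.058,0.021,0.013],"roll":0,"jaw":0.2}]'
python3 look.py c1; python3 - <<'E'
from h import *
import pickle
s,p,d=pickle.load(open("pics/c1.pkl","rb"));K,T=pose("wrist",s);P=cloud(d,K,T)
blobs(P,d,15,60,200,(540,640,-420,-300)); blobs(P,d,33,60,200,(540,640,-420,-300))
E
```

```text
time_s: 12.45
ee_pos: [579.9, -359.8, 134.4]
ee_rot: [180.0, 0.0, 80.4]
force: [-0.2, -0.1, 0.7]
gripper_width: 73.3
12.45 [ 579.9 -359.8  134.4] [180.    0.   80.4]
px [269. 215.] n 924 xy [ 582.3 -368.9] size [24.4 24.6] ang 78.0 zmax 38.3
px [269. 217.] n 777 xy [ 582.6 -368.8] size [24.2 24. ] ang 77.6 zmax 38.4
```

```bash
python3 go.py 582.5 -368.8 15 80.4
python3 -m pendant '[{"xyz":[-0.005,0.001,0.02],"roll":0,"jaw":0.2},{"xyz":[-0.0085,0.004,0.045],"roll":0,"jaw":0.2},{"xyz":[-0.0085,0.004,0.07],"roll":0,"jaw":0.2},{"xyz":[-0.0085,0.004,0.095],"roll":0,"jaw":0.2},{"xyz":[-0.0085,0.004,0.112],"roll":0,"jaw":0.2},{"xyz":[-0.0085,0.004,0.119],"roll":0,"jaw":0.2},{"xyz":[-0.0085,0.004,0.119],"roll":0,"jaw":0.2},{"xyz":[-0.0085,0.004,0.119],"roll":0,"jaw":0.2}]'
python3 go.py 582.5 -368.8 15 80.4
python3 -m pendant '[{"xyz":[0,0,0],"roll":0,"jaw":1},{"xyz":[0,0,0],"roll":0,"jaw":1},{"xyz":[0,0,0],"roll":0,"jaw":1},{"xyz":[0,0,0],"roll":0,"jaw":1},{"xyz":[0,0,0],"roll":0,"jaw":1},{"xyz":[0,0,0],"roll":0,"jaw":1},{"xyz":[0,0,0],"roll":0,"jaw":1},{"xyz":[0,0,0],"roll":0,"jaw":1}]' 25
```

```text
shift m [-0.0083  0.0041  0.1193] roll -0.0
time_s: 13.5
ee_pos: [583.0, -369.5, 16.3]
ee_rot: [179.9, 0.0, 80.4]
force: [0.0, 0.5, 0.2]
gripper_width: 73.2
shift m [ 0.0006 -0.0006  0.0013] roll -0.0
time_s: 14.5
ee_pos: [582.3, -369.1, 15.2]
ee_rot: [-180.0, -0.0, 80.4]
force: [0.0, 0.2, 0.9]
gripper_width: 24.4
```

```bash
python3 go.py 484 69 115 103.4
python3 -m pendant '[{"xyz":[0,0,-0.01],"roll":0,"jaw":1},{"xyz":[0,0,-0.03],"roll":0,"jaw":1},{"xyz":[0.005,0,-0.06],"roll":0,"jaw":1},{"xyz":[0.03,-0.012,-0.09],"roll":-2,"jaw":1},{"xyz":[0.07,-0.03,-0.1],"roll":-5,"jaw":1},{"xyz":[0.12,-0.05,-0.1],"roll":-9,"jaw":1},{"xyz":[0.17,-0.07,-0.1],"roll":-13,"jaw":1},{"xyz":[0.22,-0.09,-0.1],"roll":-17,"jaw":1}]'
python3 go.py 484 69 95 103.4
```

```text
shift m [ 0.4155 -0.1702 -0.0998] roll -23.0
time_s: 15.5
ee_pos: [530.2, -135.6, 116.1]
ee_rot: [179.9, 0.0, 97.5]
force: [1.1, 0.7, 0.5]
gripper_width: 24.4
shift m [ 0.2089 -0.0192  0.021 ] roll -5.9
```

```bash
python3 -m pendant '[{"xyz":[0.04,-0.004,0],"roll":-2,"jaw":1},{"xyz":[0.08,-0.008,0],"roll":-4,"jaw":1},{"xyz":[0.12,-0.012,0],"roll":-6,"jaw":1},{"xyz":[0.16,-0.015,0],"roll":-6,"jaw":1},{"xyz":[0.195,-0.018,0.01],"roll":-6,"jaw":1},{"xyz":[0.209,-0.019,0.04],"roll":-6,"jaw":1},{"xyz":[0.209,-0.019,0.06],"roll":-6,"jaw":1},{"xyz":[0.209,-0.019,0.075],"roll":-6,"jaw":1}]'
python3 go.py 484 69 15 103.4; python3 look.py t2
```

```text
time_s: 16.5
ee_pos: [484.8, 68.1, 40.1]
ee_rot: [180.0, 0.0, 103.4]
force: [-0.1, -0.3, -1.0]
gripper_width: 24.4
shift m [ 0.0011 -0.0005  0.0251] roll 0.0
16.5 [484.8  68.1  40.1] [180.    0.  103.4]
```

View pics/t2.png

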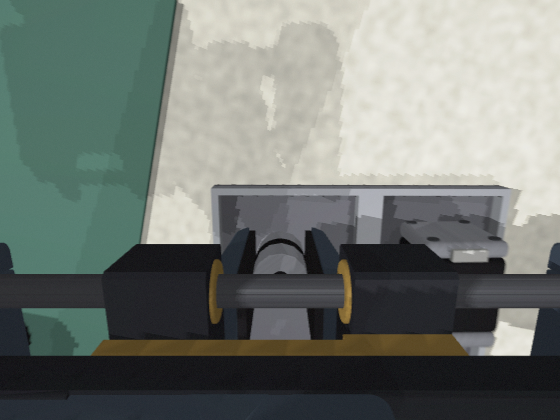

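The coupling is over its compartment (220–357), and the long motor sits in the large one. I lower to contact.

```bash
python3 -m pendant '[{"xyz":[0.001,0,0.006],"roll":0,"jaw":1},{"xyz":[0.001,0,0.012],"roll":0,"jaw":1},{"xyz":[0.001,0,0.017],"roll":0,"jaw":1},{"xyz":[0.001,0,0.021],"roll":0,"jaw":1},{"xyz":[0.001,0,0.024],"roll":0,"jaw":1},{"xyz":[0.001,0,0.0252],"roll":0,"jaw":1},{"xyz":[0.001,0,0.0252],"roll":0,"jaw":1},{"xyz":[0.001,0,0.0252],"roll":0,"jaw":1}]'
```

```text
time_s: 17.55
ee_pos: [484.5, 68.7, 15.1]
ee_rot: [180.0, 0.0, 103.4]
force: [-0.5, 0.2, 1.5]
gripper_width: 24.4
```

```bash
python3 -m pendant '[{"xyz":[0,0,0.0005],"roll":0,"jaw":1},{"xyz":[0,0,0.0008],"roll":0,"jaw":1},{"xyz":[0,0,0.0008],"roll":0,"jaw":0.5},{"xyz":[0,0,0.0008],"roll":0,"jaw":0.5},{"xyz":[0,0,0.0008],"roll":0,"jaw":0.5},{"xyz":[0,0,0.0008],"roll":0,"jaw":0.5},{"xyz":[0,0,-0.02],"roll":0,"jaw":0.5},{"xyz":[0,0,-0.05],"roll":0,"jaw":0.5}]'
python3 -m pendant '[{"xyz":[-0.02,0,-0.04],"roll":5,"jaw":0.5},{"xyz":[-0.06,-0.01,-0.07],"roll":15,"jaw":0.5},{"xyz":[-0.1,0,-0.08],"roll":25,"jaw":0.3},{"xyz":[-0.15,0.01,-0.08],"roll":35,"jaw":0.3},{"xyz":[-0.19,0.02,-0.08],"roll":45,"jaw":0.3},{"xyz":[-0.23,0.025,-0.08],"roll":55,"jaw":0.3},{"xyz":[-0.27,0.03,-0.08],"roll":65,"jaw":0.3},{"xyz":[-0.3,0.03,-0.08],"roll":75,"jaw":0.3}]'
python3 go.py 590.7 -245 140 0
```

```text
time_s: 18.55
ee_pos: [483.7, 68.6, 64.8]
ee_rot: [-179.9, -0.0, 103.4]
force: [0.0, -0.1, 0.4]
gripper_width: 45.6
time_s: 19.55
ee_pos: [583.5, -217.8, 144.6]
ee_rot: [-180.0, 0.0, 28.0]
force: [0.7, -0.0, -0.8]
gripper_width: 63.9
shift m [-0.0064  0.0274  0.0046] roll 28.0
```

```bash
python3 -m pendant '[{"xyz":[-0.003,0.01,0.002],"roll":9,"jaw":0.3},{"xyz":[-0.006,0.02,0.004],"roll":18,"jaw":0.3},{"xyz":[-0.006,0.027,0.005],"roll":26,"jaw":0.3},{"xyz":[-0.006,0.027,0.005],"roll":28,"jaw":0.3},{"xyz":[-0.006,0.027,0.005],"roll":28,"jaw":0.3},{"xyz":[-0.006,0.027,0.005],"roll":28,"jaw":0.3},{"xyz":[-0.006,0.027,0.005],"roll":28,"jaw":0.3},{"xyz":[-0.006,0.027,0.005],"roll":28,"jaw":0.3}]'
python3 look.py b1; python3 - <<'E'
from h import *
import pickle
s,p,d=pickle.load(open("pics/b1.pkl","rb"));K,T=pose("wrist",s);P=cloud(d,K,T)
l=(540,640,-300,-190)
blobs(P,d,6,60,200,l); blobs(P,d,15,60,200,l)
x,y=279,213; 
hsv=cv2.cvtColor(p,cv2.COLOR_BGR2HSV)
m=((hsv[...,1]<60)&(P[...,2]>5)&(P[...,2]<16)&(P[...,0]>l[0])&(P[...,0]<l[1])&(P[...,1]>l[2])&(P[...,1]<l[3]))
Q=P[m][:,:2].astype(np.float32); r=cv2.minAreaRect(Q); print("foot",len(Q),r)
E
```

```text
time_s: 20.55
ee_pos: [590.6, -242.7, 140.1]
ee_rot: [180.0, -0.0, 0.4]
force: [-0.6, 0.5, 0.4]
gripper_width: 63.7
20.55 [ 590.6 -242.7  140.1] [180.   -0.    0.4]
px [280. 205.] n 1271 xy [ 590.7 -244.4] size [17.3 55.9] ang 0.2 zmax 35.6
px [280. 208.] n 771 xy [ 590.7 -243.8] size [17.3 28.6] ang 0.2 zmax 35.8
foot 507 ((591.088623046875, -244.41860961914062), (15.43479061126709, 55.94136047363281), 0.12646758556365967)
```

View pics/b1.png

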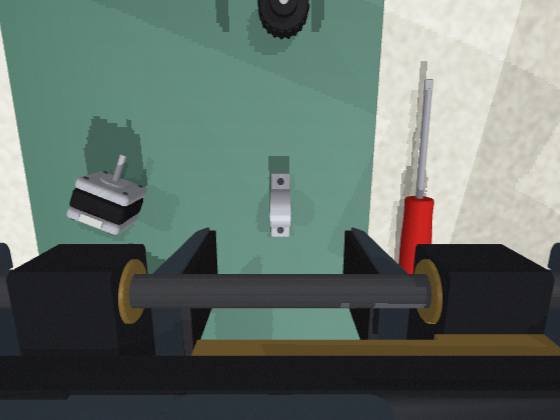

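The bearing stands at (280,205), square to the jaws. The short motor's shaft points up at (122,160), which confirms yaw 67°. I descend and grip.

```bash
python3 go.py 590.7 -244.4 15 0.2
python3 -m pendant '[{"xyz":[0,0.002,0.02],"roll":0,"jaw":0.3},{"xyz":[0,0.002,0.05],"roll":0,"jaw":0.3},{"xyz":[0,0.002,0.08],"roll":0,"jaw":0.3},{"xyz":[0,0.002,0.105],"roll":0,"jaw":0.3},{"xyz":[0,0.002,0.12],"roll":0,"jaw":0.3},{"xyz":[0,0.002,0.1255],"roll":0,"jaw":0.3},{"xyz":[0,0.002,0.1255],"roll":0,"jaw":0.3},{"xyz":[0,0.002,0.1255],"roll":0,"jaw":0.3}]'
python3 -m pendant '[{"xyz":[0,0,0],"roll":0,"jaw":1},{"xyz":[0,0,0],"roll":0,"jaw":1},{"xyz":[0,0,0],"roll":0,"jaw":1},{"xyz":[0,0,0],"roll":0,"jaw":1},{"xyz":[0,0,0],"roll":0,"jaw":1},{"xyz":[0,0,0],"roll":0,"jaw":1},{"xyz":[0,0,0],"roll":0,"jaw":1},{"xyz":[0,0,0],"roll":0,"jaw":1}]' 25
python3 go.py 543 87 115 13.4
```

```text
shift m [0.     0.0017 0.1251] roll 0.2
time_s: 21.6
ee_pos: [591.4, -245.1, 15.6]
ee_rot: [180.0, -0.1, 0.4]
force: [1.0, -0.4, -0.2]
gripper_width: 64.2
time_s: 22.6
ee_pos: [590.6, -244.8, 14.5]
ee_rot: [-180.0, -0.0, 0.4]
force: [-0.6, -0.5, 1.4]
gripper_width: 15.8
shift m [-0.0455 -0.3321 -0.1005] roll -13.0
```

```bash
python3 -m pendant '[{"xyz":[0,0,-0.01],"roll":0,"jaw":1},{"xyz":[0,0,-0.03],"roll":0,"jaw":1},{"xyz":[0,-0.01,-0.06],"roll":0,"jaw":1},{"xyz":[-0.005,-0.03,-0.09],"roll":-2,"jaw":1},{"xyz":[-0.01,-0.07,-0.1],"roll":-4,"jaw":1},{"xyz":[-0.015,-0.12,-0.1],"roll":-6,"jaw":1},{"xyz":[-0.02,-0.17,-0.1],"roll":-8,"jaw":1},{"xyz":[-0.03,-0.22,-0.1],"roll":-10,"jaw":1}]'
python3 go.py 543.3 87.1 115 13.4
```

```text
time_s: 23.6
ee_pos: [559.3, -23.5, 115.4]
ee_rot: [180.0, -0.1, 10.4]
force: [1.1, 0.8, -0.9]
gripper_width: 15.7
shift m [ 0.0043 -0.1117  0.0003] roll -3.0
```

```bash
python3 -m pendant '[{"xyz":[0.001,-0.03,0],"roll":-1,"jaw":1},{"xyz":[0.002,-0.06,0],"roll":-2,"jaw":1},{"xyz":[0.003,-0.09,0],"roll":-3,"jaw":1},{"xyz":[0.004,-0.108,0.005],"roll":-3,"jaw":1},{"xyz":[0.004,-0.111,0.02],"roll":-3,"jaw":1},{"xyz":[0.004,-0.111,0.045],"roll":-3,"jaw":1},{"xyz":[0.004,-0.111,0.065],"roll":-3,"jaw":1},{"xyz":[0.004,-0.111,0.075],"roll":-3,"jaw":1}]'
python3 go.py 543.3 87.1 14.5 13.4;python3 look.py t3
```

```text
time_s: 24.6
ee_pos: [542.2, 83.8, 37.6]
ee_rot: [180.0, 0.2, 13.3]
force: [0.2, -0.2, -1.4]
gripper_width: 16.2
shift m [ 0.0019 -0.0029  0.0231] roll -0.1
24.6 [542.2  83.8  37.6] [180.    0.2  13.3]
```

View pics/t3.png

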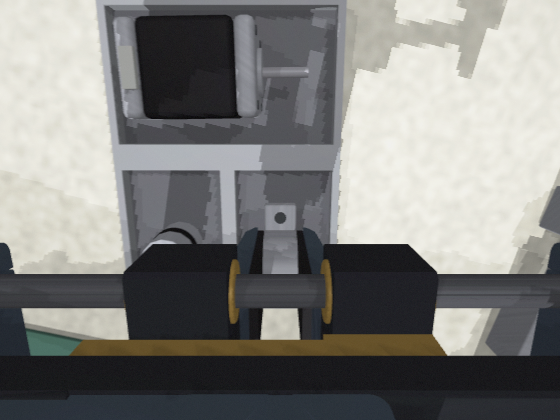

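The long motor lies well inside the large compartment, the coupling is at (175,245), and the bearing is over the right small compartment. I lower it.

```bash
python3 -m pendant '[{"xyz":[0.001,-0.002,0.006],"roll":0,"jaw":1},{"xyz":[0.001,-0.002,0.012],"roll":0,"jaw":1},{"xyz":[0.001,-0.002,0.017],"roll":0,"jaw":1},{"xyz":[0.001,-0.002,0.02],"roll":0,"jaw":1},{"xyz":[0.001,-0.002,0.0225],"roll":0,"jaw":1},{"xyz":[0.001,-0.002,0.0232],"roll":0,"jaw":1},{"xyz":[0.001,-0.002,0.0232],"roll":0,"jaw":1},{"xyz":[0.001,-0.002,0.0232],"roll":0,"jaw":1}]'
```

```text
time_s: 25.65
ee_pos: [543.8, 87.1, 16.5]
ee_rot: [180.0, -0.0, 13.4]
force: [-0.2, -0.6, 0.1]
gripper_width: 15.8
```

```bash
python3 -m pendant '[{"xyz":[0,0,0.0004],"roll":0,"jaw":1},{"xyz":[0,0,0.0008],"roll":0,"jaw":1},{"xyz":[0,0,0.0012],"roll":0,"jaw":1},{"xyz":[0,0,0.0014],"roll":0,"jaw":1},{"xyz":[0,0,0.0014],"roll":0,"jaw":1},{"xyz":[0,0,0.0014],"roll":0,"jaw":1},{"xyz":[0,0,0.0014],"roll":0,"jaw":1},{"xyz":[0,0,0.0014],"roll":0,"jaw":1}]'
```

```text
time_s: 26.65
ee_pos: [543.7, 87.0, 14.9]
ee_rot: [180.0, -0.0, 13.4]
force: [0.2, -0.4, -1.3]
gripper_width: 15.8
```

```bash
python3 -m pendant '[{"xyz":[0,0,0.0003],"roll":0,"jaw":1},{"xyz":[0,0,0.0006],"roll":0,"jaw":1},{"xyz":[0,0,0.0008],"roll":0,"jaw":1},{"xyz":[0,0,0.0008],"roll":0,"jaw":1},{"xyz":[0,0,0.0008],"roll":0,"jaw":1},{"xyz":[0,0,0.0008],"roll":0,"jaw":1},{"xyz":[0,0,0.0008],"roll":0,"jaw":1},{"xyz":[0,0,0.0008],"roll":0,"jaw":1}]'
```

```text
time_s: 27.65
ee_pos: [543.7, 87.0, 14.4]
ee_rot: [180.0, -0.0, 13.4]
force: [-2.1, -0.5, 6.1]
gripper_width: 16.1
```

Contact felt. I release with a limited opening, raise, and go to the short motor.

```bash
python3 -m pendant '[{"xyz":[0,0,0],"roll":0,"jaw":0.6},{"xyz":[0,0,0],"roll":0,"jaw":0.6},{"xyz":[0,0,0],"roll":0,"jaw":0.6},{"xyz":[0,0,0],"roll":0,"jaw":0.6},{"xyz":[0,0,-0.01],"roll":0,"jaw":0.6},{"xyz":[0,0,-0.04],"roll":0,"jaw":0.6},{"xyz":[0,0,-0.08],"roll":0,"jaw":0.6},{"xyz":[0,0,-0.12],"roll":0,"jaw":0.6}]'
python3 go.py 450 -238 150 -22.7
```

```text
time_s: 28.65
ee_pos: [543.6, 87.0, 136.0]
ee_rot: [180.0, -0.0, 13.4]
force: [0.4, 0.2, -0.9]
gripper_width: 36.6
shift m [-0.1662  0.2946 -0.0141] roll 36.1
```

```bash
python3 -m pendant '[{"xyz":[-0.02,0.04,-0.005],"roll":5,"jaw":0},{"xyz":[-0.045,0.085,-0.01],"roll":10,"jaw":0},{"xyz":[-0.07,0.13,-0.014],"roll":16,"jaw":0},{"xyz":[-0.1,0.18,-0.014],"roll":22,"jaw":0},{"xyz":[-0.13,0.23,-0.014],"roll":28,"jaw":0},{"xyz":[-0.155,0.275,-0.014],"roll":34,"jaw":0},{"xyz":[-0.166,0.295,-0.014],"roll":36,"jaw":0},{"xyz":[-0.166,0.295,-0.014],"roll":36,"jaw":0}]'
python3 look.py s1; python3 - <<'E'
from h import *
import pickle
s,p,d=pickle.load(open("pics/s1.pkl","rb"));K,T=pose("wrist",s);P=cloud(d,K,T)
l=(390,520,-300,-180)
blobs(P,d,15,60,200,l); blobs(P,d,35,60,200,l)
E
python3 go.py 450.2 -238.3 17 -22.7
```

```text
time_s: 29.65
ee_pos: [450.1, -239.7, 148.7]
ee_rot: [180.0, -0.1, -22.8]
force: [0.1, -0.7, 0.6]
gripper_width: 91.0
29.65 [ 450.1 -239.7  148.7] [ 1.80e+02 -1.00e-01 -2.28e+01]
px [279. 203.] n 2642 xy [ 454.5 -227.4] size [58.7 41.7] ang 68.4 zmax 47.7
px [279. 208.] n 2247 xy [ 450.4 -237.7] size [36.6 41.7] ang 68.4 zmax 47.7
shift m [-0.0003 -0.0002  0.1316] roll 0.0
```

```bash
python3 -m pendant '[{"xyz":[0,-0.001,0.03],"roll":-1,"jaw":0},{"xyz":[0,-0.001,0.06],"roll":-1,"jaw":0},{"xyz":[0,-0.001,0.09],"roll":-1,"jaw":0},{"xyz":[0,-0.001,0.115],"roll":-1,"jaw":0},{"xyz":[0,-0.001,0.127],"roll":-1,"jaw":0},{"xyz":[0,-0.001,0.132],"roll":-1,"jaw":0},{"xyz":[0,-0.001,0.132],"roll":-1,"jaw":0},{"xyz":[0,-0.001,0.132],"roll":-1,"jaw":0}]'
python3 -m pendant '[{"xyz":[0,0,0],"roll":0,"jaw":1},{"xyz":[0,0,0],"roll":0,"jaw":1},{"xyz":[0,0,0],"roll":0,"jaw":1},{"xyz":[0,0,0],"roll":0,"jaw":1},{"xyz":[0,0,0],"roll":0,"jaw":1},{"xyz":[0,0,0],"roll":0,"jaw":1},{"xyz":[0,0,0],"roll":0,"jaw":1},{"xyz":[0,0,0],"roll":0,"jaw":1}]' 30
python3 go.py 538 382 127 -85.6
```

```text
time_s: 30.7
ee_pos: [451.4, -237.7, 16.9]
ee_rot: [180.0, -0.1, -21.6]
force: [-0.4, -0.2, 0.3]
gripper_width: 91.1
time_s: 31.7
ee_pos: [450.8, -237.4, 16.1]
ee_rot: [-180.0, -0.0, -21.6]
force: [0.4, -0.2, 0.4]
gripper_width: 42.0
shift m [-0.1472 -0.608  -0.1109] roll 64.0
```

```bash
python3 -m pendant '[{"xyz":[0,0,-0.01],"roll":0,"jaw":1},{"xyz":[0,0,-0.03],"roll":0,"jaw":1},{"xyz":[-0.002,-0.01,-0.06],"roll":0,"jaw":1},{"xyz":[-0.008,-0.03,-0.09],"roll":4,"jaw":1},{"xyz":[-0.018,-0.07,-0.11],"roll":9,"jaw":1},{"xyz":[-0.03,-0.12,-0.11],"roll":15,"jaw":1},{"xyz":[-0.042,-0.17,-0.11],"roll":21,"jaw":1},{"xyz":[-0.054,-0.22,-0.11],"roll":27,"jaw":1}]'
python3 go.py 538 382 127 -85.6
```

```text
time_s: 32.7
ee_pos: [481.5, -11.4, 126.6]
ee_rot: [-180.0, -0.0, -48.8]
force: [0.8, -0.1, -2.3]
gripper_width: 42.0
shift m [-2.590e-01 -3.015e-01 -3.000e-04] roll 36.8
```

```bash
python3 -m pendant '[{"xyz":[-0.035,-0.04,0],"roll":5,"jaw":1},{"xyz":[-0.07,-0.08,0],"roll":10,"jaw":1},{"xyz":[-0.105,-0.12,0],"roll":15,"jaw":1},{"xyz":[-0.14,-0.16,0],"roll":20,"jaw":1},{"xyz":[-0.175,-0.2,0],"roll":25,"jaw":1},{"xyz":[-0.21,-0.245,0],"roll":30,"jaw":1},{"xyz":[-0.24,-0.28,0],"roll":35,"jaw":1},{"xyz":[-0.257,-0.3,0],"roll":37,"jaw":1}]'
python3 go.py 538 382 40 -85.6
```

```text
time_s: 33.7
ee_pos: [536.5, 380.5, 126.0]
ee_rot: [180.0, 0.0, -85.6]
force: [0.5, -1.0, -2.1]
gripper_width: 42.1
shift m [-0.0014 -0.0016  0.086 ] roll -0.0
```

```bash
python3 -m pendant '[{"xyz":[-0.0014,-0.0016,0.02],"roll":0,"jaw":1},{"xyz":[-0.0014,-0.0016,0.045],"roll":0,"jaw":1},{"xyz":[-0.0014,-0.0016,0.065],"roll":0,"jaw":1},{"xyz":[-0.0014,-0.0016,0.08],"roll":0,"jaw":1},{"xyz":[-0.0014,-0.0016,0.086],"roll":0,"jaw":1},{"xyz":[-0.0014,-0.0016,0.086],"roll":0,"jaw":1},{"xyz":[-0.0014,-0.0016,0.086],"roll":0,"jaw":1},{"xyz":[-0.0014,-0.0016,0.086],"roll":0,"jaw":1}]'
python3 go.py 538 382 16.5 -85.6; python3 look.py t4
```

```text
time_s: 34.7
ee_pos: [538.9, 379.9, 40.9]
ee_rot: [-179.9, 0.0, -85.6]
force: [-0.2, -1.2, -2.6]
gripper_width: 42.0
shift m [-0.0022  0.0007  0.0244] roll -0.0
34.7 [538.9 379.9  40.9] [-179.9    0.   -85.6]
```

View pics/t4.png

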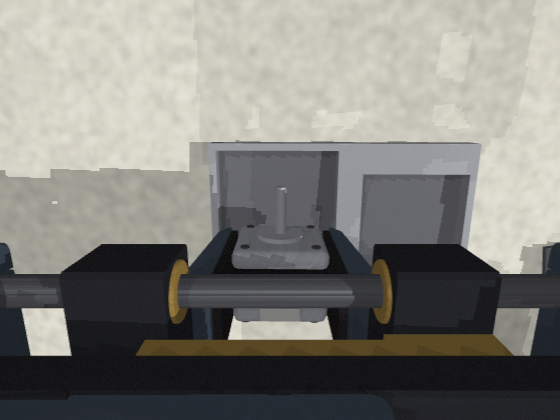

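The short motor is over the large compartment (220–338), shaft toward +x, and square. I lower it.

```bash
python3 -m pendant '[{"xyz":[-0.0015,0.0005,0.006],"roll":0,"jaw":1},{"xyz":[-0.0015,0.0005,0.012],"roll":0,"jaw":1},{"xyz":[-0.0015,0.0005,0.017],"roll":0,"jaw":1},{"xyz":[-0.0015,0.0005,0.021],"roll":0,"jaw":1},{"xyz":[-0.0015,0.0005,0.0235],"roll":0,"jaw":1},{"xyz":[-0.0015,0.0005,0.0245],"roll":0,"jaw":1},{"xyz":[-0.0015,0.0005,0.0245],"roll":0,"jaw":1},{"xyz":[-0.0015,0.0005,0.0245],"roll":0,"jaw":1}]'
```

```text
time_s: 35.75
ee_pos: [537.9, 381.1, 16.1]
ee_rot: [-180.0, 0.0, -85.6]
force: [-1.4, -1.6, 2.2]
gripper_width: 41.9
```

```bash
python3 -m pendant '[{"xyz":[0,0,0.0003],"roll":0,"jaw":1},{"xyz":[0,0,0.0005],"roll":0,"jaw":1},{"xyz":[0,0,0.0005],"roll":0,"jaw":0.35},{"xyz":[0,0,0.0005],"roll":0,"jaw":0.35},{"xyz":[0,0,0.0005],"roll":0,"jaw":0.35},{"xyz":[0,0,-0.015],"roll":0,"jaw":0.35},{"xyz":[0,0,-0.06],"roll":0,"jaw":0.35},{"xyz":[0,0,-0.12],"roll":0,"jaw":0.35}]'
python3 go.py 591 -94 135 -85.6
```

```text
time_s: 36.75
ee_pos: [537.2, 380.7, 136.4]
ee_rot: [179.9, -0.1, -85.6]
force: [1.0, 0.9, 0.3]
gripper_width: 59.1
shift m [ 0.4774 -0.0175  0.002 ] roll -0.0
```

```bash
python3 -m pendant '[{"xyz":[0.05,-0.002,0],"roll":0,"jaw":0.15},{"xyz":[0.11,-0.004,0],"roll":0,"jaw":0.15},{"xyz":[0.17,-0.006,0],"roll":0,"jaw":0.15},{"xyz":[0.23,-0.008,0],"roll":0,"jaw":0.15},{"xyz":[0.29,-0.01,0],"roll":0,"jaw":0.15},{"xyz":[0.35,-0.013,0],"roll":0,"jaw":0.15},{"xyz":[0.41,-0.015,0],"roll":0,"jaw":0.15},{"xyz":[0.46,-0.017,0],"roll":0,"jaw":0.15}]'
python3 -m pendant '[{"xyz":[0.015,-0.001,0],"roll":0,"jaw":0.15},{"xyz":[0.017,-0.001,0],"roll":0,"jaw":0.15},{"xyz":[0.017,-0.001,0],"roll":0,"jaw":0.15},{"xyz":[0.017,-0.001,0],"roll":0,"jaw":0.15},{"xyz":[0.017,-0.001,0],"roll":0,"jaw":0.15},{"xyz":[0.017,-0.001,0],"roll":0,"jaw":0.15},{"xyz":[0.017,-0.001,0],"roll":0,"jaw":0.15},{"xyz":[0.017,-0.001,0],"roll":0,"jaw":0.15}]'
python3 look.py k1; python3 - <<'E'
from h import *
import pickle
s,p,d=pickle.load(open("pics/k1.pkl","rb"));K,T=pose("wrist",s);P=cloud(d,K,T)
l=(540,640,-150,-40)
blobs(P,d,12,60,200,l); blobs(P,d,34,60,50,l)
d=None
p,d=env.grab_frame("side"); K,T=pose("side"); P=cloud(d,K,T); cv2.imwrite("pics/side2.png",p)
blobs(P,d,20,60,40,(400,640,0,500))
p,d=env.grab_frame("scene"); K,T=pose("scene"); P=cloud(d,K,T); cv2.imwrite("pics/scene2.png",p)
blobs(P,d,20,60,40,(400,640,0,500))
E
python3 go.py 591 -94 14 -85.6
```

```text
time_s: 37.75
ee_pos: [590.3, -78.6, 137.0]
ee_rot: [-179.9, -0.0, -85.7]
force: [1.4, 0.9, 0.4]
gripper_width: 77.8
time_s: 38.75
ee_pos: [592.1, -93.1, 135.6]
ee_rot: [-180.0, -0.0, -85.6]
force: [-0.0, -0.3, -0.3]
gripper_width: 77.8
38.75 [592.1 -93.1 135.6] [-180.    -0.   -85.6]
px [279. 208.] n 1697 xy [592.6 -92.4] size [36.8 36.7] ang 4.6 zmax 38.1
px [279. 212.] n 493 xy [592.5 -92.2] size [18.9 19.2] ang 51.8 zmax 38.4
px [254. 249.] n 142 xy [541.9  89.1] size [18.1 32. ] ang 16.1 zmax 35.9
px [284. 257.] n 177 xy [483.1  70.5] size [24.6 25.5] ang 74.2 zmax 39.1
px [250. 281.] n 948 xy [491.7 167.3] size [86.2 44.1] ang 12.7 zmax 47.0
px [126. 335.] n 826 xy [547.  383.3] size [60.3 41.9] ang 5.1 zmax 47.7
px [364. 121.] n 295 xy [549.1 377.3] size [48.3 60.3] ang 89.6 zmax 47.4
px [293. 154.] n 399 xy [494.5 162.3] size [84.2 44. ] ang 14.0 zmax 47.3
px [285. 186.] n 104 xy [545.8  82.3] size [17.9 30. ] ang 12.8 zmax 36.6
shift m [0.0007 0.0012 0.1216] roll -0.0
```

All placed parts are where they should be, at the right heights. I take the knob at (592.5, -92.3).

```bash
python3 -m pendant '[{"xyz":[-0.001,0,0.03],"roll":0,"jaw":0.15},{"xyz":[-0.001,0,0.06],"roll":0,"jaw":0.15},{"xyz":[-0.001,0,0.09],"roll":0,"jaw":0.15},{"xyz":[-0.001,0,0.11],"roll":0,"jaw":0.15},{"xyz":[-0.001,0,0.119],"roll":0,"jaw":0.15},{"xyz":[-0.001,0,0.1216],"roll":0,"jaw":0.15},{"xyz":[-0.001,0,0.1216],"roll":0,"jaw":0.15},{"xyz":[-0.001,0,0.1216],"roll":0,"jaw":0.15}]'
python3 -m pendant '[{"xyz":[0,0,0],"roll":0,"jaw":1},{"xyz":[0,0,0],"roll":0,"jaw":1},{"xyz":[0,0,0],"roll":0,"jaw":1},{"xyz":[0,0,0],"roll":0,"jaw":1},{"xyz":[0,0,0],"roll":0,"jaw":1},{"xyz":[0,0,0],"roll":0,"jaw":1},{"xyz":[0,0,0],"roll":0,"jaw":1},{"xyz":[0,0,0],"roll":0,"jaw":1}]' 25
python3 go.py 556 305 124 -85.6
```

```text
time_s: 39.9
ee_pos: [592.7, -92.2, 14.9]
ee_rot: [-179.9, -0.0, -85.6]
force: [0.1, 0.7, -0.1]
gripper_width: 77.4
time_s: 40.9
ee_pos: [592.1, -92.2, 14.0]
ee_rot: [-180.0, -0.0, -85.6]
force: [0.4, -1.3, 0.5]
gripper_width: 35.1
shift m [-0.3988  0.0057 -0.11  ] roll -0.0
```

```bash
python3 -m pendant '[{"xyz":[0,0,-0.01],"roll":0,"jaw":1},{"xyz":[0,0,-0.03],"roll":0,"jaw":1},{"xyz":[-0.01,0,-0.06],"roll":0,"jaw":1},{"xyz":[-0.04,0.001,-0.09],"roll":0,"jaw":1},{"xyz":[-0.08,0.001,-0.11],"roll":0,"jaw":1},{"xyz":[-0.13,0.002,-0.11],"roll":0,"jaw":1},{"xyz":[-0.18,0.003,-0.11],"roll":0,"jaw":1},{"xyz":[-0.23,0.004,-0.11],"roll":0,"jaw":1}]'
python3 -m pendant '[{"xyz":[-0.04,0.001,0],"roll":0,"jaw":1},{"xyz":[-0.08,0.001,0],"roll":0,"jaw":1},{"xyz":[-0.12,0.002,0],"roll":0,"jaw":1},{"xyz":[-0.15,0.002,0],"roll":0,"jaw":1},{"xyz":[-0.167,0.002,0.01],"roll":0,"jaw":1},{"xyz":[-0.168,0.002,0.04],"roll":0,"jaw":1},{"xyz":[-0.168,0.002,0.065],"roll":0,"jaw":1},{"xyz":[-0.168,0.002,0.08],"roll":0,"jaw":1}]'
python3 look.py t5; python3 go.py 555.8 305.1 14 -85.6
```

```text
time_s: 41.9
ee_pos: [570.4, 138.5, 124.9]
ee_rot: [-179.9, 0.0, -85.6]
force: [0.3, -0.6, -0.3]
gripper_width: 35.0
time_s: 42.9
ee_pos: [554.9, 303.4, 42.3]
ee_rot: [179.9, -0.1, -85.6]
force: [0.1, 0.8, -0.1]
gripper_width: 34.9
42.9 [554.9 303.4  42.3] [ 1.799e+02 -1.000e-01 -8.560e+01]
shift m [-0.002  -0.0018  0.0268] roll -0.1
```

View pics/t5.png

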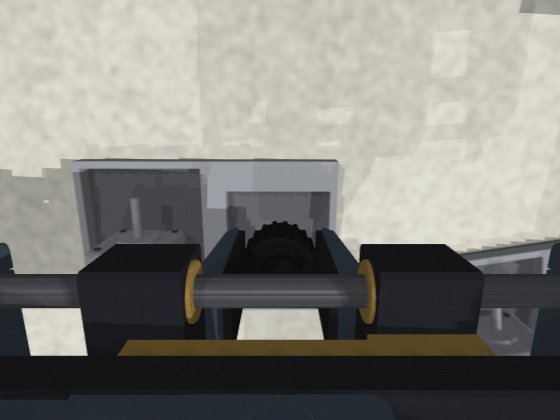

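The knob (245–318) is over the small compartment (228–330), and the short motor sits to the left. I lower it.

```bash
python3 -m pendant '[{"xyz":[-0.0015,-0.001,0.006],"roll":0,"jaw":1},{"xyz":[-0.0015,-0.001,0.012],"roll":0,"jaw":1},{"xyz":[-0.0015,-0.001,0.017],"roll":0,"jaw":1},{"xyz":[-0.0015,-0.001,0.021],"roll":0,"jaw":1},{"xyz":[-0.0015,-0.001,0.0245],"roll":0,"jaw":1},{"xyz":[-0.0015,-0.001,0.0265],"roll":0,"jaw":1},{"xyz":[-0.0015,-0.001,0.027],"roll":0,"jaw":1},{"xyz":[-0.0015,-0.001,0.027],"roll":0,"jaw":1}]'
```

```text
time_s: 43.95
ee_pos: [556.6, 305.9, 17.1]
ee_rot: [-180.0, 0.0, -85.6]
force: [-0.5, 0.9, -0.6]
gripper_width: 35.1
```

```bash
python3 -m pendant '[{"xyz":[0,0,0.0006],"roll":0,"jaw":1},{"xyz":[0,0,0.0012],"roll":0,"jaw":1},{"xyz":[0,0,0.0018],"roll":0,"jaw":1},{"xyz":[0,0,0.0022],"roll":0,"jaw":1},{"xyz":[0,0,0.0022],"roll":0,"jaw":1},{"xyz":[0,0,0.0022],"roll":0,"jaw":1},{"xyz":[0,0,0.0022],"roll":0,"jaw":1},{"xyz":[0,0,0.0022],"roll":0,"jaw":1}]'
```

```text
time_s: 44.95
ee_pos: [556.6, 305.8, 14.8]
ee_rot: [-180.0, -0.0, -85.6]
force: [0.2, 0.4, -0.2]
gripper_width: 34.6
```

```bash
python3 -m pendant '[{"xyz":[0,0,0.0004],"roll":0,"jaw":1},{"xyz":[0,0,0.0007],"roll":0,"jaw":1},{"xyz":[0,0,0.001],"roll":0,"jaw":1},{"xyz":[0,0,0.001],"roll":0,"jaw":1},{"xyz":[0,0,0.001],"roll":0,"jaw":1},{"xyz":[0,0,0.001],"roll":0,"jaw":1},{"xyz":[0,0,0.001],"roll":0,"jaw":1},{"xyz":[0,0,0.001],"roll":0,"jaw":1}]'
```

```text
time_s: 45.95
ee_pos: [556.6, 305.8, 14.0]
ee_rot: [-180.0, -0.0, -85.6]
force: [-1.8, -0.7, 2.9]
gripper_width: 34.9
```

```bash
python3 -m pendant '[{"xyz":[0,0,0],"roll":0,"jaw":0.42},{"xyz":[0,0,0],"roll":0,"jaw":0.42},{"xyz":[0,0,0],"roll":0,"jaw":0.42},{"xyz":[0,0,0],"roll":0,"jaw":0.42},{"xyz":[0,0,-0.01],"roll":0,"jaw":0.42},{"xyz":[0,0,-0.05],"roll":0,"jaw":0.42},{"xyz":[0,0,-0.1],"roll":0,"jaw":0.42},{"xyz":[0,0,-0.16],"roll":0,"jaw":0.42}]'
python3 -m pendant '[{"xyz":[0.03,0.04,-0.05],"roll":0,"jaw":0.42},{"xyz":[0.06,0.07,-0.1],"roll":0,"jaw":0.42},{"xyz":[0.09,0.07,-0.13],"roll":0,"jaw":0.42},{"xyz":[0.12,0.07,-0.15],"roll":0,"jaw":0.42},{"xyz":[0.12,0.07,-0.15],"roll":0,"jaw":0.42},{"xyz":[0.12,0.07,-0.15],"roll":0,"jaw":0.42},{"xyz":[0.12,0.07,-0.15],"roll":0,"jaw":0.42},{"xyz":[0.12,0.07,-0.15],"roll":0,"jaw":0.42}]'
python3 look.py f1; python3 - <<'E'
from h import *
import pickle
p,d=env.grab_frame("scene"); cv2.imwrite("pics/scene3.png",p); K,T=pose("scene"); P=cloud(d,K,T); blobs(P,d,11,60,200,(300,900,-500,-30))
s,p,d=pickle.load(open("pics/f1.pkl","rb"));K,T=pose("wrist",s);P=cloud(d,K,T)
blobs(P,d,19,60,60,(400,650,0,500))
a=np.hstack([cv2.imread("pics/f1.png"),cv2.imread("pics/scene3.png")]); cv2.imwrite("pics/fin.png",cv2.resize(a,(800,300),interpolation=cv2.INTER_AREA))
E
```

```text
time_s: 46.95
ee_pos: [556.1, 305.5, 175.3]
ee_rot: [179.9, -0.0, -85.6]
force: [0.8, 0.5, -0.0]
gripper_width: 52.4
time_s: 47.95
ee_pos: [495.7, 181.5, 322.8]
ee_rot: [179.9, -0.0, -85.6]
force: [-0.5, 0.1, -0.3]
gripper_width: 52.8
47.95 [495.7 181.5 322.8] [179.9  -0.  -85.6]
px [ 94. 284.] n 1051 xy [ 453.7 -360.1] size [88.5 44.8] ang 60.7 zmax 31.5
px [216. 341.] n 874 xy [ 709.7 -238.6] size [ 26.6 189.4] ang 0.8 zmax 26.8
px [123. 129.] n 1259 xy [548.8 382. ] size [58.1 41.9] ang 4.0 zmax 48.2
px [185. 119.] n 708 xy [556.7 306.4] size [36.4 36.9] ang 30.2 zmax 38.5
px [355. 143.] n 329 xy [544.5  88.4] size [16.9 29.6] ang 12.8 zmax 35.7
px [292. 185.] n 1673 xy [493.5 166.9] size [84.4 41.9] ang 14.2 zmax 47.3
px [364. 190.] n 349 xy [485.5  69.8] size [25.  24.3] ang 74.8 zmax 38.7
```

View pics/f1.png

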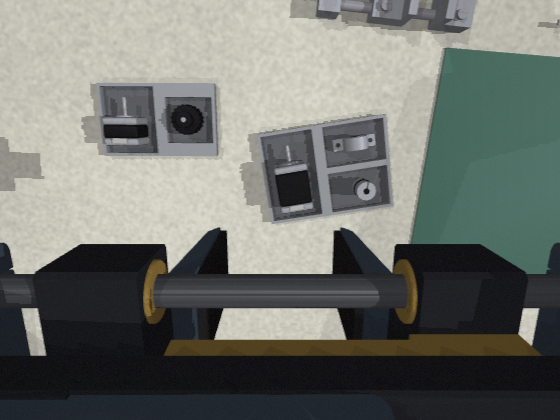

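View pics/scene3.png

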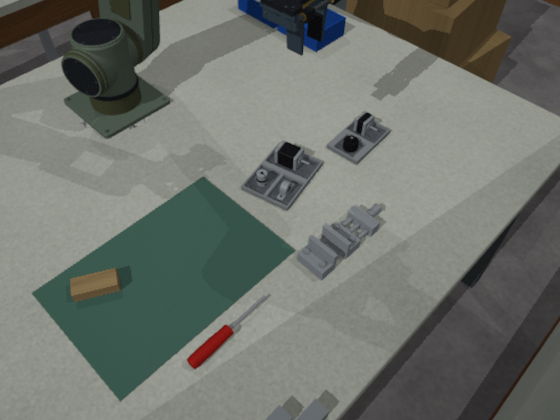

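The wrist view shows the short motor (125,125) and knob (187,120) in tray2. In tray3 it shows the long motor (292,180), bearing (355,143) and coupling (366,190), all inside their own compartments and upright. The scene view shows the blank, screwdriver and vice unmoved, and the arm is clear. Handing in.

```bash
python3 -c "
from workcell import env
print(env.job_done())"
```

```text
the job is handed in; nothing more can be done
None
```

Both kits are made up and the job is handed in, at about 48 s on the robot clock against the 136 s limit.

- **Tray with three compartments:** the long motor is in the largest compartment, and the coupling and the bearing block are each in a smaller one.
- **Tray with two compartments:** the short motor is in the larger compartment and the knob in the smaller.
- **Setting down:** each part was lowered to the floor before the jaws opened. Contact was clear for the motors, the bearing and the knob (a 3–9 N rise). For the coupling the reading rose only about 2.5 N, close to sensor noise.
- **Final position check:** the last wrist-camera measurement put every part within about 3 mm of its target. Part tops read the same as on the mat, within about 0.5 mm; depth reads about 2 mm high everywhere. The parts look flat, upright and clear of the rims.
- **Blank and screwdriver:** both were measured again and had moved less than 1 mm.
- **Vice:** I checked it only by eye, in the last picture, where it looks unmoved.
- **Disagreements:** the scene and side cameras differ by about 5 mm in position, so I used the wrist camera for the final figures. My first turn at the long motor stopped about 2.5° short, so it turned slightly in the jaws. It was still set down square to its tray.

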